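# Line up the bushing and lock it with the cross pin

## Robot

A 6-joint arm with a two-finger parallel gripper is mounted at the origin on a cart in front of the work surface, level with it; the furniture and walls round the work are solid. World frame = base frame: x ahead of the robot, y to its left, z up, the work surface at z = 0. Lengths are in m, angles in degrees, forces in N, time in s.
With the tool pointing down it reaches from about 0.25 to 0.725 m from the base axis. Payload 9.7 kg.
Tool frame: the origin (TCP) lies midway between the tips of the shut fingers; the grasp point (between the pads) lies 19 mm behind it (bot.hold_point_z is the distance from the TCP to the grasp point, in m); z points along the fingers, y is the line along which they close (so a half turn about z gives the same grasp; the last joint's range is limited). The gripper opens to 85 mm and grips with 20 to 120 N. Pads are 22 mm wide; open, the fingers measure 114 mm over their backs; the gripper's body (76 mm by 85 mm) begins 54 mm behind the grasp point. The pads swing forward as they close: fully open they stand 13 mm farther back than shut.
Start: joints at [77.006, 4.979, 10.078, 95.1, 0, 90], TCP at [0.124, 0.536, 0.231] pointing down, gripper open.
Joint ranges: [-179.16, 179.16], [-48.56, 103.87], [-65.8, 70.77], [-126.05, 130.52], [-82.76, 87.17], [-180, 180]. Speed limits (degrees/s): [127.2, 127.2, 147.25, 180, 180, 180].

## Interface

Orientations are given as [roll, pitch, yaw] about the fixed x, y, z axes, in that order (R = Rz(yaw) Ry(pitch) Rx(roll)).
In Python, from workcell import bot gives the robot as it stands.
- The arm moves only by the tool play_rows, never from a script. Its argument "steps" is a list that holds one entry, the list of rows, each a list of 4 numbers: the shift along the tool's x, y, z in m, then the turn about the tool's z in rad. In form: [[[tx, ty, tz, yaw], ...]]. A call has exactly 5 rows; each row shifts and turns the commanded pose from where the row before left it, along the tool's axes as they then stand; what a row does not reach is not made up. A row lasts 1/12 s, in which the tool goes at most 41.7 mm and 7.16 degrees, less where a joint would pass 70% of its speed; a pose out of reach is approached as far as the arm can. A call is refused whole if a number of a shift passes 0.0417 or a number of a turn 0.125, either way. A call with a gripper value outside its range is refused whole. "gripper" is the finger opening in m, from 0 to 0.0854, set as the call begins (left out, the last holds). The fingers move at their own pace and stop on an object; "squeeze" is the grip in N (left out, the last holds). Time passes only in rows, so rows that do not move let the fingers close, or fill a call up. It gives the time, the measured TCP pose, the force, the opening and the grip force at its end, in the units of the state.
- bot.get_obs(): the state, without advancing time (a new reading comes with each control period).
- bot.camera(name): name is "scene" or "top"; returns a dict with "img" (420x560x3 uint8, blue, green, red), "vfov" (degrees; the focal length in pixels is half the picture's height over the tangent of half this angle, whatever the lens; pixels are square), "cx", "cy" (the principal point, pixels), "D" ([k1, k2, p1, p2, k3] as OpenCV has them; the pictures are not rectified), "xyz" and "attitude" of the camera in the world. Camera axes: x right, y down, z forward; pixel columns grow to the right and rows downward; lengths in m; the calibration is good to about 2 mm. A picture is of the moment at which its call begins. There is no depth.
- bot.job_done(): hands the job in; it is judged then, once.
The state is a dict: "time": time; "q": joint angles; "qd": joint speeds; "joint_efforts": joint torques, N m; "ee_pos": TCP position; "tcp_rot": TCP orientation; "wrist_force": force on the tool from outside, world axes, zero at the start; "torque": the same for the moment, N m; "opening": finger opening in m; "grasp_force": force on a finger pad.
Only numpy, scipy, OpenCV 4.12 (cv2) and the standard library are available. Lean on these libraries where they do the work, as an engineer would, in place of code of your own. Each camera call takes 0.05 s, during which the arm holds its last target. There are 200 camera calls.

## Task

Lock the bushing of the indexing fixture: push its lever round until the bushing's cross-hole lines up with the pin waiting in the guide block, then push the pin right through until its head is hard up against the guide block. Leave the tape roll, pliers and screwdriver lying where they are, and let go when the pin is home.

Things in the scene. Friction and masses are not known exactly. Their poses are not given: they have to be found in the camera images.
- fixture: Indexing fixture, screwed down: grey base plate 145 x 84 x 12 mm (x -85 to 60 mm) with two dark steel blocks, the upright bushing between them. Origin on the bench surface under the bushing's axis; z up, x is the direction in which the pin is pushed, roughly to the robot's right (world -y); y points away from the robot. Place and yaw vary.
- guide_mouth (a point): On the fixture: centre of the guide block's outer face, where the pin enters and its head seats: x = -76, y = 0, z = 45 mm in the fixture's frame. The block spans x -76 to -31 mm, y -22 to 22 mm, top at z = 62 mm; its tunnel along x is 18 mm square. Outside it a low flat rail, 26 mm wide, top at z = 26 mm, runs out to x = -205 mm; the pin's head slides on it.
- far_lug (a point): On the fixture: centre of the far lug's hole (24 mm square), x = 39, y = 0, z = 45 mm in the fixture's frame. The lug spans x 32 to 46 mm, y -22 to 22 mm, top at z = 62 mm.
- bushing (a joint): Bushing's angle (rad), growing anticlockwise from above. In line with the pin at 0 (lever to the fixture's -y, the robot's side) and as well at 3.14 or -3.14 (lever to +y). No stop, no spring; friction 0.15 N m (2 to 3 N at the post), stays where left. Starts between 0.5 and 2.6, lever over the far lug's side, clear of the pin.
- bushing_hole (a point): Middle of the cross-hole, on the bushing's axis, z = 45 mm; turns with the bushing: x along the hole, z up, lever to -y. Steel bushing, 56 mm diameter, top at z = 63 mm; hole square, 22 mm, right through, mouths bevelled to 30 mm wide; a thin dark line on top runs along it. Lever: flat bar 18 mm wide, z 66 to 76 mm, out to 78 mm, at right angles to the hole, passing above the blocks.
- lever_post (a point): Upright black post near the lever's end, 68 mm from the bushing's axis: round, 18 mm diameter, from z = 76 to 104 mm; this point is on its axis at z = 90 mm. Push it sideways to turn the bushing.
- pin: Loose steel pin, 0.14 to 0.28 kg: shank 16 mm diameter, 128 mm long, last 10 mm tapering to 8 mm; round head 36 mm diameter, 12 mm thick. Origin on its axis under the head, x toward the nose. Starts with its nose in the guide block's tunnel, head resting on the rail, 86 to 94 mm short of home, level, axis 44 mm above the bench. Slides with a few newtons. Home: origin at x = -76 mm in the fixture's frame.
- pin_head (a point): Centre of the flat outer face of the pin's head, the face to push, 140 mm from the nose tip.
- pin_nose (a point): Tip of the pin's nose. Fully home it is at x = 52 mm in the fixture's frame, 6 mm beyond the far lug.
- tape_roll: Bystander: roll of pale tape lying flat, 68 mm diameter, 24 mm high, on the robot's side of the bushing. Origin at the centre of its underside.
- pliers: Bystander: red-handled pliers lying flat, 183 mm long, 13 mm high, on the far side of the pin. Origin at the centre of its underside.
- screwdriver_b: Bystander: red screwdriver lying, 168 mm long, 26 mm high, on the robot's side of the pin. Origin at the centre of its underside.

How it is judged (in metres and radians):
At the end, for the whole second after the job is handed in: The pin passes through guide block, bushing and far lug with its head within 4 mm of the guide block (its nose at x over 48 mm in the fixture's frame, within 6 mm of the hole's centre line sideways and in height), the bushing's cross-hole in line with the pin to 0.15 rad, and both at rest (x of pin_nose in the frame of fixture above 0.048 m and y of pin_nose in the frame of fixture between -0.006 and 0.006 m and z of pin_nose in the frame of fixture between 0.039 and 0.051 m and angle between the x axis of bushing_hole and the x axis of pin, either way round below 0.15 rad and linear speed of pin below 0.02 m/s and velocity of joint bushing between -0.05 and 0.05 rad/s); the robot touches nothing.
It fails at once if the tape roll, pliers or screwdriver is shifted by more than 40 mm (distance of any of tape_roll, pliers, screwdriver_b from where it was at the start of the episode above 0.04 m).
It also fails if it takes over 53 s, if anything falls off the work surface, if the arm or the gripper's body presses on something with over 40 N, if the wrist force passes 120 N, or if a joint passes its speed limit or range.

## Working session

There is one attempt and no reset: what is moved stays moved. The work goes in short steps, Python scripts to look and compute and a tool call to move; the robot and the scene stay as the last step left them, time stands still between calls to the robot, and variables do not carry over. Pictures are saved under pics/ and viewed, at most 10 in all, crops included, and the job is handed in when it is done.

Besides the shell and the picture viewer there is one more tool, called after "Request:" as name(argument=value, ...) on one line, values as JSON. play_rows: Moves the arm, as the interface text tells. Its arguments: {"type":"object","properties":{"steps":{"type":"array","items":{"type":"array","items":{"type":"array","items":{"type":"number"}}}},"gripper":{"type":"number"},"squeeze":{"type":"number"}},"required":["steps"]}

```bash
mkdir -p pics; python3 - <<'E'
from workcell import bot
import cv2,pickle
for n in ["scene","top"]:
    c=bot.camera(n); cv2.imwrite(f"pics/{n}0.png",c["img"]); pickle.dump(c,open(n+".pkl","wb"))
    print(n,{k:v for k,v in c.items() if k!="img"})
print(bot.get_obs())
E
```

```text
scene {'vfov': 42.5891406765907, 'cx': 267.4614815865475, 'cy': 200.38515517349285, 'D': array([-0.16844876,  0.        ,  0.        ,  0.        ,  0.        ]), 'xyz': array([ 0.00120379, -0.19709046,  0.61930195]), 'attitude': array([-127.77479351,    1.05049184,  -51.02819193])}
top {'vfov': 45.10428602146908, 'cx': 271.81114740495764, 'cy': 207.0426318437619, 'D': array([-0.05213131,  0.        ,  0.        ,  0.        ,  0.        ]), 'xyz': array([0.41062532, 0.25795922, 1.04123988]), 'attitude': array([-173.7804577 ,   -1.12445444,  -89.07211433])}
{'time': 0.1, 'q': array([ 7.70057414e+01,  5.01162818e+00,  1.00382135e+01,  9.50992265e+01,
       -1.95143083e-03,  9.00002256e+01]), 'qd': array([-0.00663786, -0.06493551,  0.09762308,  0.03812119, -0.0500924 ,
        0.03328973]), 'joint_efforts': array([-1.19029410e-04, -5.21563375e+01,  4.65652013e+01,  1.60354172e-02,
       -8.04239278e-06, -1.16628686e-05]), 'ee_pos': array([0.12363309, 0.53571551, 0.23061167]), 'tcp_rot': array([-1.79927359e+02,  1.95171530e-03,  1.67005518e+02]), 'wrist_force': array([-0.52499329,  1.22898827,  0.03848432]), 'torque': array([-0.03175133, -0.01572452, -0.01332248]), 'grasp_force': 0.0, 'opening': 0.08474561910209959}
```

View pics/scene0.png

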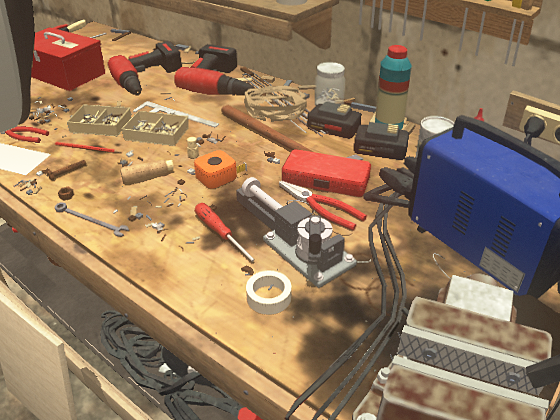

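View pics/top0.png

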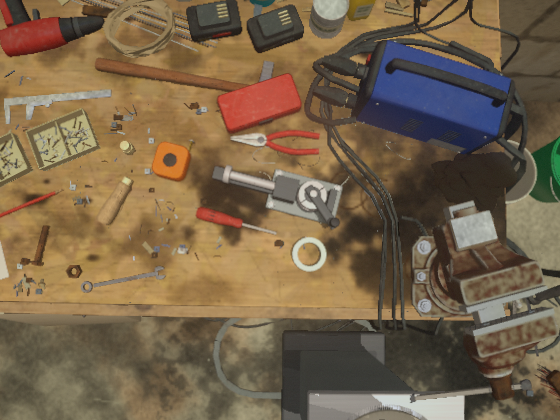

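```bash
cat > h.py <<'E'
import numpy as np,cv2,pickle
from scipy.spatial.transform import Rotation as R
def cam(c):
    f=210/np.tan(np.radians(c["vfov"]/2)); K=np.array([[f,0,c["cx"]],[0,f,c["cy"]],[0,0,1.]])
    return K,c["D"],R.from_euler("xyz",c["attitude"],degrees=True).as_matrix(),c["xyz"]
def ray(c,uv):
    K,D,A,o=cam(c); n=cv2.undistortPoints(np.array(uv,float).reshape(-1,1,2),K,D).reshape(-1,2)
    return o,np.c_[n,np.ones(len(n))]@A.T
def onz(c,uv,z):
    o,d=ray(c,uv); return o+d*((z-o[2])/d[:,2])[:,None]
def proj(c,P):
    K,D,A,o=cam(c); return cv2.projectPoints((np.atleast_2d(P)-o)@A,np.zeros(3),np.zeros(3),K,D)[0].reshape(-1,2)
E
python3 - <<'E'
from h import *
t,s=[pickle.load(open(n+".pkl","rb")) for n in("top","scene")]
P=[[.124,.536,.231],[0,0,0]]
print(proj(t,P),proj(s,P))
a=cv2.resize(t["img"][140:280,190:350],None,fx=5,fy=4.28,interpolation=cv2.INTER_CUBIC)
a=cv2.resize(t["img"][150:250,200:350],None,fx=5,fy=5,interpolation=cv2.INTER_CUBIC)
b=cv2.resize(s["img"][165:295,220:380],None,fx=4.5,fy=4.5,interpolation=cv2.INTER_CUBIC)
cv2.imwrite("pics/a.png",a);cv2.imwrite("pics/b.png",b)
E
```

```text
[[ 79.46507171 443.91327259]
 [387.08402137 469.57330104]] [[-82.72196011 180.98304616]
 [129.72236967 602.47914225]]
```

View pics/a.png

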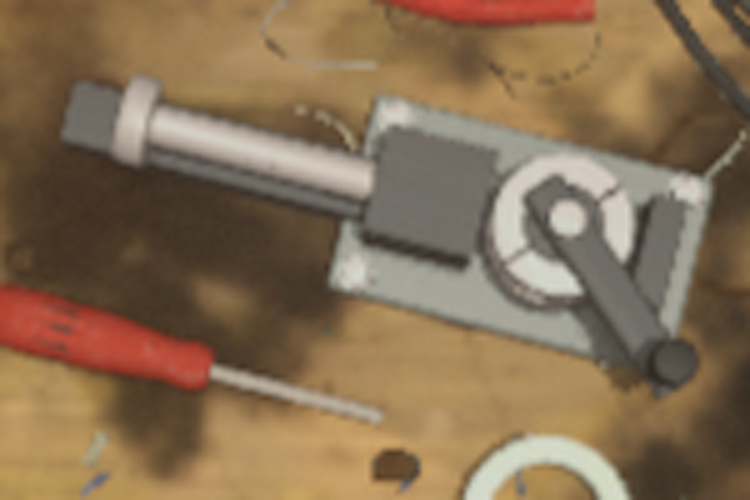

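View pics/b.png

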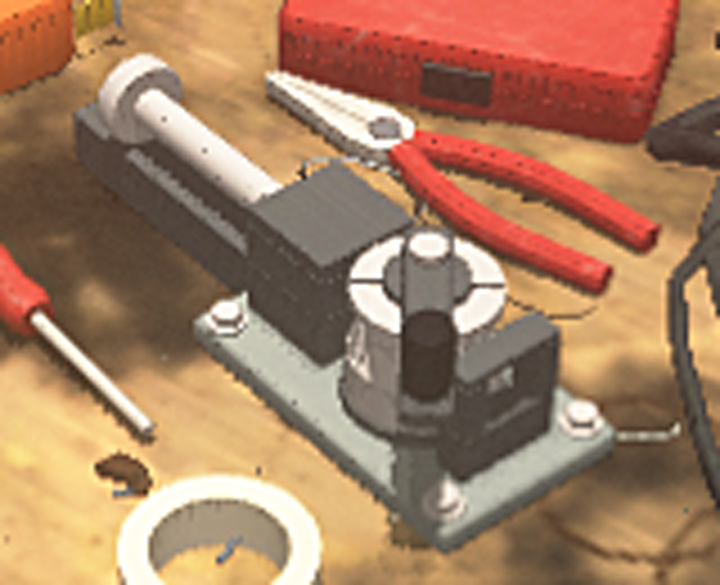

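```bash
python3 - <<'E'
from h import *
t,s=[pickle.load(open(n+".pkl","rb")) for n in("top","scene")]
ta=lambda *p:np.array(p,float)/5+[200-.4,150-.4]
sb=lambda *p:np.array(p,float)/4.5+[220-.39,165-.39]
np.set_printoptions(precision=4,suppress=True)
print("block62",onz(t,ta([392,125],[498,152],[468,258],[362,235]),.062))
print("plate12",onz(t,ta([380,97],[713,180],[330,290]),.012))
print("ring63",onz(t,ta([566,225]),.063), onz(s,sb([428,284]),.063))
print("post104",onz(t,ta([674,362]),.104), onz(s,sb([430,322]),.104))
print("head",onz(t,ta([137,120]),.044), "headtop edge62",onz(t,ta([148,78]),.044))
print("line63",onz(t,ta([612,190],[515,260]),.063),onz(s,sb([352,285],[503,284]),.063))
print("blockS",onz(s,sb([250,207],[332,163],[412,222],[327,266]),.062))
print("headS face ctr",onz(s,sb([140,97]),.044))
print("tape",onz(t,ta([548,500]),.024),"sd tip",onz(t,ta([380,417],[210,365]),.01))
E
```

```text
block62 [[0.5819 0.2294 0.062 ]
 [0.572  0.1876 0.062 ]
 [0.5299 0.1989 0.062 ]
 [0.5382 0.2404 0.062 ]]
plate12 [[0.6023 0.233  0.012 ]
 [0.5703 0.0949 0.012 ]
 [0.5217 0.2523 0.012 ]]
ring63 [[0.5435 0.1607 0.063 ]] [[0.5437 0.1588 0.063 ]]
post104 [[0.4872 0.124  0.104 ]] [[0.4889 0.1214 0.104 ]]
head [[0.5851 0.3307 0.044 ]] headtop edge62 [[0.6022 0.3267 0.044 ]]
line63 [[0.5577 0.1428 0.063 ]
 [0.5293 0.1806 0.063 ]] [[0.527  0.1796 0.063 ]
 [0.5598 0.1379 0.063 ]]
blockS [[0.5403 0.2359 0.062 ]
 [0.5797 0.2278 0.062 ]
 [0.5694 0.1839 0.062 ]
 [0.5308 0.1935 0.062 ]]
headS face ctr [[0.586  0.3284 0.044 ]]
tape [[0.4372 0.1633 0.024 ]] sd tip [[0.4702 0.2309 0.01  ]
 [0.4902 0.3007 0.01  ]]
```

Request:
play_rows(steps=[[[-0.03,-0.0213,0,0],[-0.03,-0.0213,0,0],[-0.03,-0.0213,0,0],[-0.03,-0.0213,0,0],[-0.03,-0.0213,0,0]]], gripper=0.05)

```text
time: 0.52
ee_pos: [0.2465, 0.3969, 0.231]
tcp_rot: [-180.0, -0.0, 167.0]
wrist_force: [-0.3, 1.2, -0.3]
opening: 0.0497
grasp_force: 0.0
```

Request:
play_rows(steps=[[[-0.03,-0.0213,0,0],[-0.03,-0.0213,0,0],[-0.03,-0.0213,0,0],[-0.03,-0.0213,0,0],[-0.03,-0.0213,0,0]]])

```text
time: 0.93
ee_pos: [0.3688, 0.2593, 0.2312]
tcp_rot: [-180.0, -0.0, 167.0]
wrist_force: [0.5, 1.6, -0.5]
opening: 0.0498
grasp_force: 0.0
```

Request:
play_rows(steps=[[[-0.03,-0.0213,0,0],[-0.03,-0.0213,0,0],[-0.03,-0.0213,0,0],[-0.03,-0.0213,0,0],[-0.028,-0.0218,0,0]]])

```text
time: 1.35
ee_pos: [0.4892, 0.1216, 0.231]
tcp_rot: [-180.0, -0.0, 167.0]
wrist_force: [-1.0, 0.4, -0.4]
opening: 0.0497
grasp_force: 0.0
```

Request:
play_rows(steps=[[[0,0,0.035,0],[0,0,0.035,0],[0,0,0.03,0],[0,0,0.03,0],[0,0,0.018,0]]])

```text
time: 1.77
ee_pos: [0.4867, 0.1228, 0.0796]
tcp_rot: [-179.9, -0.2, 167.0]
wrist_force: [0.2, -0.3, 0.0]
opening: 0.0501
grasp_force: 0.0
```

Request:
play_rows(steps=[[[0,0,0,0],[0,0,0,0],[0,0,0,0],[0,0,0,0],[0,0,0,0]]], gripper=0.01, squeeze=20)

```text
time: 2.18
ee_pos: [0.4884, 0.1233, 0.0844]
tcp_rot: [-180.0, 0.0, 167.0]
wrist_force: [-4.6, -3.1, 0.4]
opening: 0.0169
grasp_force: 20.6
```

Request:
play_rows(steps=[[[0.0038,0.004,0,0],[0.0035,0.0041,0,0],[0.0032,0.0045,0,0],[0.0028,0.0048,0,0],[0.0024,0.0049,0,0]]])

```text
time: 2.6
ee_pos: [0.4766, 0.1476, 0.0841]
tcp_rot: [-179.8, -0.1, 166.9]
wrist_force: [-8.3, -8.4, 4.0]
opening: 0.0168
grasp_force: 22.3
```

Request:
play_rows(steps=[[[0.0019,0.0049,0,0],[0.0016,0.0054,0,0],[0.0011,0.0054,0,0],[0.0007,0.0053,0,0],[0.0003,0.005,0,0]]])

```text
time: 3.02
ee_pos: [0.4779, 0.175, 0.0841]
tcp_rot: [-179.9, -0.0, 167.0]
wrist_force: [-4.8, -4.2, 0.9]
opening: 0.017
grasp_force: 22.3
```

Request:
play_rows(steps=[[[0,0,0,0],[0,0,0,0],[0,0,0,0],[0,0,0,0],[0,0,0,0]]], gripper=0.045)

```text
time: 3.43
ee_pos: [0.4786, 0.1752, 0.0836]
tcp_rot: [180.0, 0.0, 167.0]
wrist_force: [-0.2, -0.2, 0.3]
opening: 0.0451
grasp_force: 0.0
```

Request:
play_rows(steps=[[[0,0,-0.03,0],[0,0,-0.03,0],[0,0,-0.03,0],[0,0,-0.03,0],[0,0,-0.02,0]]])

```text
time: 3.85
ee_pos: [0.4787, 0.1753, 0.2264]
tcp_rot: [179.9, 0.1, 167.0]
wrist_force: [0.5, 0.2, 0.3]
opening: 0.0453
grasp_force: 0.0
```

Request:
play_rows(steps=[[[-0.0134,0.04,0,0],[-0.0134,0.04,0,0],[-0.0134,0.04,0,0],[-0.0134,0.04,0,0],[-0.0134,0.04,0,0]]], gripper=0)

```text
time: 4.27
ee_pos: [0.5881, 0.3544, 0.2234]
tcp_rot: [180.0, 0.0, 167.0]
wrist_force: [-0.0, 0.5, 1.3]
opening: 0.0006
grasp_force: 0.0
```

Request:
play_rows(steps=[[[0,0.02,0,0],[0,0,0,0],[0,0,0,0],[0,0,0,0],[0,0,0,0]]])

```text
time: 4.68
ee_pos: [0.5917, 0.3714, 0.2241]
tcp_rot: [180.0, 0.0, 167.0]
wrist_force: [-0.4, -0.9, 1.1]
opening: 0.0003
grasp_force: 0.0
```

```bash
python3 - <<'E'
from workcell import bot
import cv2
t=bot.camera("top")["img"];s=bot.camera("scene")["img"]
a=cv2.resize(t[140:250,190:350],None,fx=5,fy=5,interpolation=cv2.INTER_CUBIC)[:280]
a=cv2.resize(t[150:250,210:350],(560,400),interpolation=cv2.INTER_CUBIC)
b=cv2.resize(s[165:295,220:360],(240,223),interpolation=cv2.INTER_CUBIC)
o=cv2.copyMakeBorder(a,0,0,0,240,cv2.BORDER_CONSTANT); o[:223,560:]=b
cv2.imwrite("pics/c.png",o); print(bot.get_obs()["ee_pos"])
E
```

```text
[0.59171265 0.37128431 0.22435584]
```

View pics/c.png

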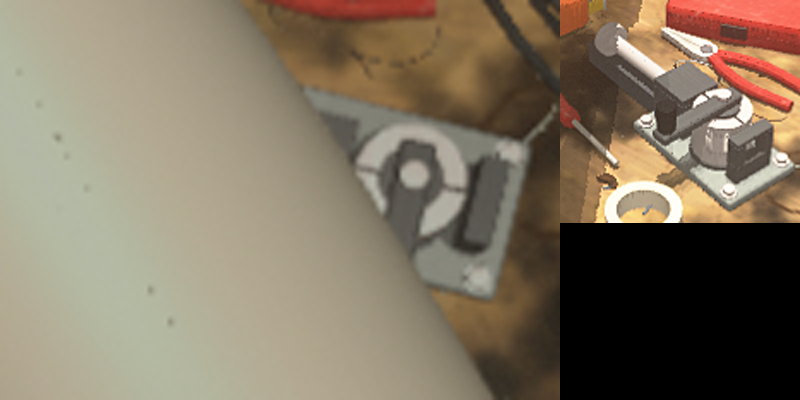

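Request:
play_rows(steps=[[[0,0,0.039,0],[0,0,0.039,0],[0,0,0.039,0],[0,0,0.039,0],[0,0,0.032,0]]])

```text
time: 5.2
ee_pos: [0.5909, 0.371, 0.0332]
tcp_rot: [-180.0, -0.0, 167.0]
wrist_force: [0.2, 0.2, 0.5]
opening: 0.0
grasp_force: 0.0
```

Request:
play_rows(steps=[[[-0.0013,-0.002,0,0],[0,-0.002,0,0],[0,-0.002,0,0],[0,-0.002,0,0],[0,-0.002,0,0]]])

```text
time: 5.62
ee_pos: [0.592, 0.3627, 0.0385]
tcp_rot: [179.8, 0.2, 167.0]
wrist_force: [0.0, -0.3, 0.6]
opening: -0.0002
grasp_force: 0.0
```

Request:
play_rows(steps=[[[0,-0.003,0,0],[0,-0.003,0,0],[0,-0.003,0,0],[0,-0.003,0,0],[0,-0.003,0,0]]])

```text
time: 6.03
ee_pos: [0.5874, 0.3476, 0.0355]
tcp_rot: [180.0, 0.0, 167.0]
wrist_force: [0.2, 0.8, 1.7]
opening: -0.0002
grasp_force: 0.9
```

Request:
play_rows(steps=[[[0,-0.003,0,0],[0,-0.003,0,0],[0,-0.003,0,0],[0,-0.003,0,0],[0,-0.003,0,0]]])

```text
time: 6.45
ee_pos: [0.584, 0.3329, 0.0354]
tcp_rot: [180.0, 0.0, 167.0]
wrist_force: [0.9, 2.7, 1.2]
opening: -0.0002
grasp_force: 1.2
```

Request:
play_rows(steps=[[[0,-0.003,0,0],[0,-0.003,0,0],[0,-0.003,0,0],[0,-0.003,0,0],[0,-0.003,0,0]]])

```text
time: 6.87
ee_pos: [0.5806, 0.3182, 0.0354]
tcp_rot: [180.0, 0.0, 167.0]
wrist_force: [0.9, 1.8, 2.7]
opening: 0.0002
grasp_force: 1.4
```

Request:
play_rows(steps=[[[0,-0.003,0,0],[0,-0.003,0,0],[0,-0.003,0,0],[0,-0.003,0,0],[0,-0.003,0,0]]])

```text
time: 7.28
ee_pos: [0.5772, 0.3036, 0.0353]
tcp_rot: [180.0, 0.0, 167.0]
wrist_force: [0.3, 2.4, 2.6]
opening: 0.0001
grasp_force: 1.4
```

Request:
play_rows(steps=[[[0,-0.003,0,0],[0,-0.003,0,0],[0,-0.003,0,0],[0,-0.003,0,0],[0,-0.003,0,0]]])

```text
time: 7.7
ee_pos: [0.5739, 0.2889, 0.0353]
tcp_rot: [180.0, 0.0, 167.0]
wrist_force: [-0.2, 3.1, 1.6]
opening: -0.0002
grasp_force: 1.4
```

Request:
play_rows(steps=[[[0,-0.003,0,0],[0,-0.003,0,0],[0,-0.003,0,0],[0,-0.003,0,0],[0,-0.003,0,0]]])

```text
time: 8.12
ee_pos: [0.5705, 0.2743, 0.0354]
tcp_rot: [180.0, 0.0, 167.0]
wrist_force: [1.3, 3.1, 2.5]
opening: 0.0002
grasp_force: 1.6
```

Request:
play_rows(steps=[[[0,-0.002,0,0],[0,-0.002,0,0],[0,-0.002,0,0],[0,-0.001,0,0],[0,-0.001,0,0]]])

```text
time: 8.53
ee_pos: [0.5687, 0.2667, 0.0353]
tcp_rot: [180.0, 0.0, 167.0]
wrist_force: [1.8, 3.0, 2.3]
opening: -0.0001
grasp_force: 1.6
```

Request:
play_rows(steps=[[[0,-0.001,0,0],[0,-0.001,0,0],[0,-0.001,0,0],[0,-0.001,0,0],[0,-0.001,0,0]]])

```text
time: 8.95
ee_pos: [0.5676, 0.2618, 0.0353]
tcp_rot: [-180.0, -0.0, 167.0]
wrist_force: [1.4, 2.0, 2.1]
opening: 0.0003
grasp_force: 1.5
```

Request:
play_rows(steps=[[[0,-0.001,0,0],[0,-0.001,0,0],[0,-0.001,0,0],[0,-0.001,0,0],[0,-0.001,0,0]]])

```text
time: 9.37
ee_pos: [0.5674, 0.2605, 0.0356]
tcp_rot: [179.6, 0.0, 167.1]
wrist_force: [7.0, 24.1, -5.5]
opening: -0.0001
grasp_force: 12.8
```

```bash
python3 - <<'E'
from workcell import bot
import cv2
s=bot.camera("scene")["img"]
cv2.imwrite("pics/d.png",cv2.resize(s[165:295,220:380],None,fx=4.5,fy=4.5,interpolation=cv2.INTER_CUBIC))
print(bot.get_obs()["ee_pos"],bot.get_obs()["wrist_force"])
E
```

```text
[0.56741252 0.26055761 0.03560701] [ 5.88087133 20.78441535 -4.2365535 ]
```

View pics/d.png

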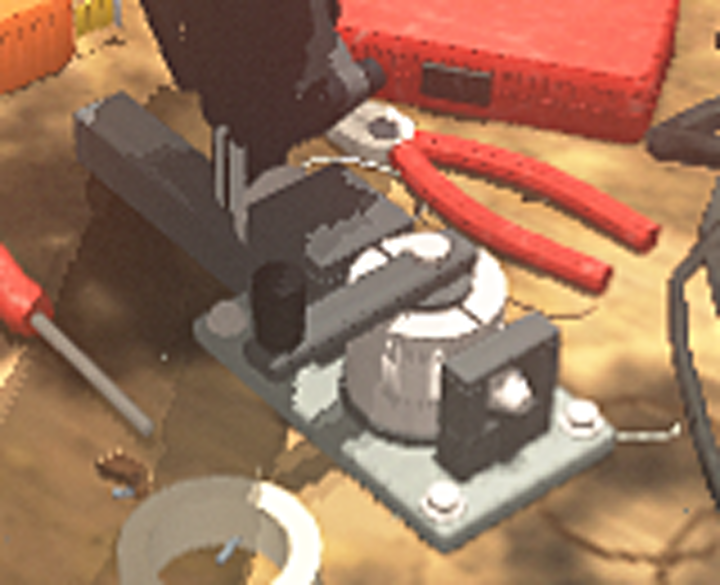

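The nose shows in the far lug's hole (crop pixel 512,390) and the head is at the guide block. The force jumped to 25 N at the expected stop, so the pin is home and I'll back off.

Request:
play_rows(steps=[[[0,0.004,0,0],[0,0.008,0,0],[0,0.012,0,0],[0,0.012,0,0],[0,0,0,0]]])

```text
time: 9.83
ee_pos: [0.5748, 0.2941, 0.0348]
tcp_rot: [-180.0, -0.0, 167.1]
wrist_force: [0.1, -0.5, 0.0]
opening: -0.0
grasp_force: 0.0
```

Request:
play_rows(steps=[[[0,0,-0.035,0],[0,0,-0.035,0],[0,0,-0.035,0],[0,0,-0.035,0],[0,0,0,0]]])

```text
time: 10.25
ee_pos: [0.5764, 0.2931, 0.1832]
tcp_rot: [179.7, 0.4, 167.0]
wrist_force: [1.2, 1.6, 1.8]
opening: 0.0001
grasp_force: 0.0
```

```bash
python3 - <<'E'
from workcell import bot
import cv2
s=bot.camera("scene")["img"]
cv2.imwrite("pics/e.png",cv2.resize(s[165:295,220:380],None,fx=4.5,fy=4.5,interpolation=cv2.INTER_CUBIC))
E
```

```text
(no output)
```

View pics/e.png

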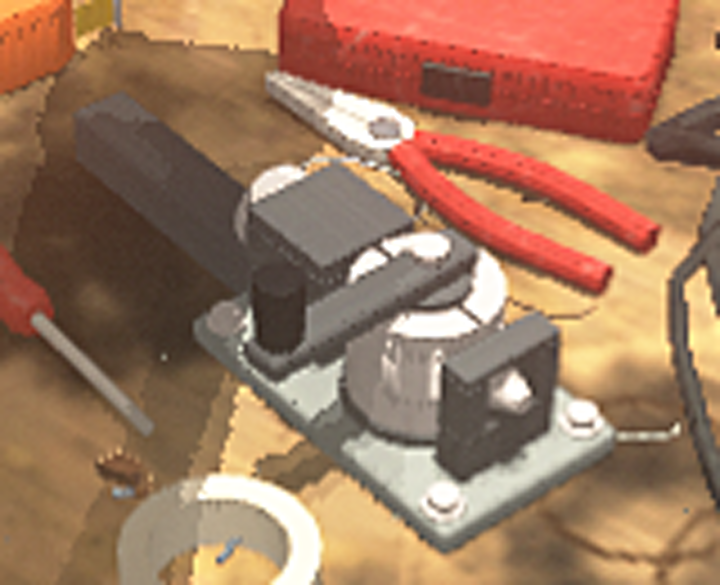

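The head sits hard against the guide block (crop pixel 268,195), the nose pokes out of the far lug (515,388), and the bystanders haven't moved.

```bash
python3 -c "
from workcell import bot
print(bot.job_done())"
```

```text
the job is handed in; nothing more can be done
None
```

The bushing is locked and the job is handed in: the lever was turned into line, the pin was pushed through until its head stopped against the guide block, and the arm was backed clear; the hand-in call gave no verdict.

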